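# Gas off, double lid on the pot, outer lid up

## Robot

A 6-joint arm with a two-finger parallel gripper is mounted at the origin on the work surface. World frame = base frame: x ahead of the robot, y to its left, z up, the work surface at z = 0. Lengths are in mm, angles in rad, forces in N, time in s.
With the tool pointing down it reaches from about 350 to 875 mm from the base axis. Payload 4.2 kg.
Tool frame: the origin (TCP) lies at the very end of the fingers, on their centre line; the grasp point (between the pads) lies 19 mm behind it; z points along the fingers, y is the direction in which the jaws open and shut (so a half turn about z gives the same grasp; the last joint's range is limited). The gripper opens to 87 mm and grips with 3 to 60 N. Pads are 19 mm wide; open, the fingers measure 117 mm over their backs; the gripper's body (75 mm by 190 mm) begins 51 mm behind the grasp point.
Start: joints at [-0.856, 0.385, 0.008, 0, -1.194, -0.259], TCP at [275.124, -561.165, 222.55] pointing down, gripper open.
Joint ranges: [-3.14, 3.14], [-1.21, 2.06], [-1.07, 1.41], [-3.16, 2.05], [-2.99, -0.16], [-3.1, 3.1]. Speed limits (rad/s): [2.79, 2.79, 3.14, 3.14, 3.14, 3.14].

## Interface

Orientations are given as a unit quaternion [x, y, z, w].
In Python, from bench import r gives the robot as it stands.
- The arm moves only by the shell command python3 -m inch 'ROWS' [FORCE]. ROWS is JSON, a list that holds one entry, the list of rows, each a list of 7 numbers: the shift along the tool's x, y, z in mm, then the turn, a rotation vector about the tool's x, y, z in rad, then the gripper command: -1 is shut, 1 is fully open, values between are in proportion. A call has exactly 8 rows; each row shifts and turns the commanded pose from where the row before left it, along the tool's axes as they then stand; what a row does not reach is not made up. A row lasts 1/12 s, in which the tool goes at most 41.7 mm and 7.16 degrees, less where a joint would pass 70% of its speed; a pose out of reach is approached as far as the arm can. A call with a gripper value outside its range is refused whole. The fingers move at their own pace and stop on an object; FORCE is the grip in N (left out, the last holds). Time passes only in rows, so rows that do not move let the fingers close, or fill a call up. It gives the time, the measured TCP pose, the force and the opening at its end, in the units of the state.
- r.observe(): the state, without advancing time (a new reading comes with each control period).
- r.capture(name): name is "scene" or "top" or "wrist"; returns the picture (420x560x3 uint8, red, green, blue); there is no depth.
- r.get_calibration(name): a dict with "K" (3x3 intrinsics, pixels), "R" (3x3) and "t" (3): a world point X has camera coordinates R X + t. Camera axes: x right, y down, z forward; pixel columns grow to the right and rows downward; lengths in mm; the calibration is good to about 2 mm. The wrist camera is an equidistant fisheye: a pixel r from the principal point sees the ray r / f radians off the axis. A picture is of the moment at which its call begins: read the wrist's pose just before it. get_calibration takes no time and is no camera call; for the wrist camera it gives the pose at the moment of the call.
- r.job_done(): hands the job in, once; it reports no verdict.
The state is a dict: "clock": time; "joint_pos": joint angles; "joint_vel": joint speeds; "effort": joint torques, N m; "tcp_pos": TCP position; "eef_rot": TCP orientation; "ft_force": force on the tool from outside, world axes, zero at the start; "moment": the same for the moment, N m; "gripper_width": finger opening in mm.
Only numpy, scipy, OpenCV 4.12 (cv2) and the standard library are available. Lean on these libraries where they do the work, as an engineer would, in place of code of your own. Each camera call takes 0.05 s, during which the arm holds its last target.

## Task

Turn the gas knob on the hob clockwise all the way to its off stop. Then pick up the nested pair of lids together by the inner lid's knob, lower the pair onto the pot (do not drop it) until the inner lid sits fully home in the pot's mouth, and let go. Finally take the outer lid by its collar and lift it straight up alone, leaving the inner lid seated and undisturbed; finish while still holding the outer lid above the pot, its underside clear above the top of the inner lid's knob, and leave the pot and the other things on the worktop where they are.

Things in the scene. Friction and masses are not known exactly. Their poses are not given: they have to be found in the camera images.
- gas_knob (a joint): Gas knob on the hob's top near the robot; vertical axis. The value grows as it turns clockwise seen from above, from 0 (fully open) to its off stop at 1.571 rad (a quarter turn). It starts between 0.15 and 0.6, has light friction (0.05 N m) and stays where it is left.
- gas_knob_grip (a point): On the knob's axis, 7 mm below its top, 67 mm above the worktop; turns with the knob, z up. The grip is an upright steel bar 42 mm long along this point's x, 14 mm thick, 32 mm tall, on a 44 mm disc; a small white mark on top at its -x end. It stands on a black-topped single-burner gas hob, 370 by 280 mm, 30 mm high, the pot 0.21 m behind it.
- pot: Round stainless steel pot standing loose on the hob's pan support, 1.3 kg, 136 mm outside diameter, 85 mm high, wall 4 mm (mouth 128 mm inside diameter), with two small loop handles on opposite sides (own +y and -y, out to 96 mm from the axis, 66 mm up). Origin at the centre of its underside, z up.
- pot_mouth (a point): Centre of the pot's mouth, at the height of the rim (85 mm above the pot's underside).
- inner_knob (a point): Grip of the inner lid's upright round steel knob (22 mm diameter), on its axis, z up: 12 mm below the knob's top, 40 mm above the flange's top, 51 mm above the lid's foot. At the start the lid stands on the worktop with the outer lid nested on it; the knob's upper 24 mm stand out above the outer lid's collar. Lifting by this knob carries both lids (about 0.46 kg).
- inner_seat (a point): Inner lid (steel): flange 152 mm in diameter, 3 mm thick, with small dark holes; below it a tapered plug 8 mm deep, 114 to 100 mm in diameter, that enters the pot's mouth. This point is the centre of the flange's underside, 43 mm below the inner knob point; it lies at the pot's mouth point when the lid is fully home. z up.
- outer_collar (a point): Outer lid (steel, 0.2 kg), loose on the inner lid: ring plate 124 mm in diameter, 4 mm thick, with an upright collar 42 mm outside, 32 mm inside diameter, 24 mm tall; the inner knob passes through with 5 mm of play. Point on its axis half-way up the collar, 16 mm above the plate's underside, 12 mm below the collar's top; nested, 24 mm below the inner knob point. z up.
- jar: Bystander: empty glass jar with a screw-top steel lid, 72 mm in diameter, 110 mm high, origin at the centre of its underside.
- sauce_dish: Bystander: white ceramic sauce dish, 84 mm in diameter, 24 mm high, origin at the centre of its underside.
- scoop: Bystander: green plastic scoop, cup 52 mm wide and 34 mm high with its origin under the cup, handle reaching 113 mm along its own -x.
- rest1: Bystander: steel chopstick rest, 54 mm long along its own x, 16 mm wide, 14 mm high, origin at the centre of its underside.
- rest2: Bystander: a second steel chopstick rest, the same as the first.
Things that resemble listed ones, but are neither listed nor needed, are in the scene too. What is meant by the part that bears outer_collar is not purple, and is the larger of those in its own colour.

How it is judged (in metres and radians):
On the way, in this order (a step that is already met when the one before it is completed fails the run):
1. the gas knob is at its off stop (value of joint gas_knob above 1.48 rad), for 0.2 s.
2. both lids sit nested on the pot, the inner lid fully home, and the fingers have let go of the inner lid (horizontal distance between inner_seat and pot_mouth below 0.01 m and z of inner_seat in the frame of pot_mouth between -0.003 and 0.003 m and angle between inner_seat's own z axis and vertical below 0.05 rad and z of outer_collar in the frame of inner_seat below 0.024 m and contact force between the fingers and inner_lid below 0.1 N), for 0.2 s.
At the end, for the whole second after the job is handed in: Knob within 0.09 rad of its off stop; inner lid home on the pot (10 mm of centre, 3 mm in height, 0.05 rad level), touched by neither robot nor outer lid; fingers alone hold the outer lid still, within 60 mm of the pot's axis, its underside above the inner knob's top (value of joint gas_knob above 1.48 rad and horizontal distance between inner_seat and pot_mouth below 0.01 m and z of inner_seat in the frame of pot_mouth between -0.003 and 0.003 m and angle between each of inner_seat, pot's own z axis and vertical below 0.05 rad and z of outer_collar in the frame of inner_knob above 0.029 m and horizontal distance between outer_collar and pot_mouth below 0.06 m and contact force between the fingers and outer_lid above 0.5 N and contact force between each of outer_lid, the arm, the fingers and inner_lid below 0.1 N and contact force between outer_lid and pot below 0.1 N and linear speed of outer_lid below 0.05 m/s); the arm keeps its last pose, push and grip.
It fails at once if the outer lid taken off the inner lid before the inner lid sits on the pot (z of outer_collar in the frame of inner_seat above 0.035 m and (horizontal distance between inner_seat and pot_mouth above 0.014 m or z of inner_seat in the frame of pot_mouth above 0.006 m or z of inner_seat in the frame of pot_mouth below -0.006 m)).
It fails at once if the lids dropped (let go and falling) (contact force between the fingers and inner_lid below 0.05 N and linear speed of inner_lid above 0.4 m/s).
It fails at once if the pot shoved more than 20 mm (distance of pot from where it was at the start of the episode above 0.02 m).
It fails at once if a bystander disturbed by more than 30 mm (distance of any of jar, sauce_dish, scoop, rest1, rest2 from where it was at the start of the episode above 0.03 m).
It also fails if it takes over 72 s, if anything falls off the work surface, if the arm or the gripper's body presses on something with over 40 N, if the wrist force passes 120 N, or if a joint passes its speed limit or range.

## Working session

There is one attempt and no reset: what is moved stays moved. The work goes in short steps, Python scripts to look and compute and a shell command to move; the robot and the scene stay as the last step left them, time stands still between calls to the robot, and variables do not carry over. Pictures are saved under pics/ and viewed, and the job is handed in when it is done.

```bash
ls; mkdir -p pics; python3 - <<'E'
from bench import r
import cv2,numpy as np
print(r.observe())
for n in ["scene","top","wrist"]:
    c=r.get_calibration(n); print(n,c)
    im=r.capture(n); cv2.imwrite(f"pics/{n}0.png",im[:,:,::-1])
E
```

```text
pics
{'clock': 0.0, 'joint_pos': array([-8.56403114e-01,  3.85587869e-01,  6.60561471e-03, -5.14973619e-04,
       -1.19402151e+00, -2.58595964e-01]), 'joint_vel': array([-0.00103549,  0.00034628,  0.00137066,  0.00015608,  0.00057245,
       -0.00035545]), 'effort': array([ 1.14395434e-04, -3.90669465e+01,  1.87400687e+01,  4.21966419e+00,
        1.09790917e-02, -2.05854180e-04]), 'tcp_pos': array([ 274.85316207, -560.63067634,  221.43044312]), 'eef_rot': array([-2.25838295e-01,  9.74164149e-01,  1.08755150e-03, -3.04467197e-04]), 'ft_force': array([-0.38356929,  0.4920706 ,  0.50072622]), 'moment': array([ 0.01893365,  0.00482539, -0.01083824]), 'gripper_width': 87.45657980922302}
scene {'K': array([[409.65067431,   0.        , 276.09976506],
       [  0.        , 409.65067431, 214.06811911],
       [  0.        ,   0.        ,   1.        ]]), 'R': array([[-0.52888782,  0.84856606, -0.01460562],
       [ 0.73544894,  0.44966068, -0.50687289],
       [-0.42354755, -0.27882058, -0.86189707]]), 't': array([ 241.70846883, -354.4707201 , 1642.72076923])}
top {'K': array([[518.46782946,   0.        , 274.70403388],
       [  0.        , 518.46782946, 207.31186258],
       [  0.        ,   0.        ,   1.        ]]), 'R': array([[-1.86401031e-02, -9.99826077e-01, -6.01989538e-04],
       [-9.80751029e-01,  1.84015236e-02, -1.94393421e-01],
       [ 1.94370689e-01, -3.03311156e-03, -9.80923461e-01]]), 't': array([  57.8043675 ,  519.76883019, 1319.98685545])}
wrist {'K': array([[325.1922621 ,   0.        , 275.86111124],
       [  0.        , 325.1922621 , 210.92221311],
       [  0.        ,   0.        ,   1.        ]]), 'R': array([[-0.44012124,  0.89793591,  0.0020941 ],
       [ 0.86665387,  0.42417588,  0.26265166],
       [ 0.23495609,  0.11741343, -0.96488845]]), 't': array([622.97400735, -31.72251637, 391.60170391])}
```

View pics/scene0.png

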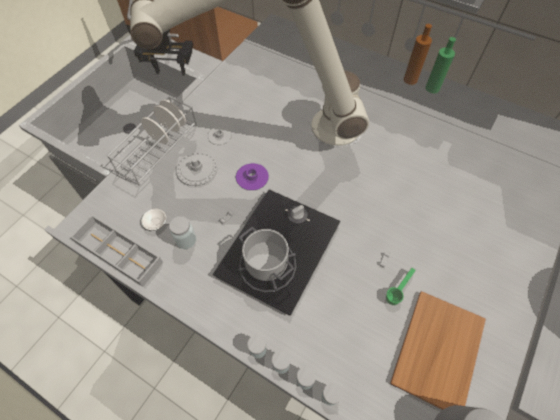

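View pics/top0.png

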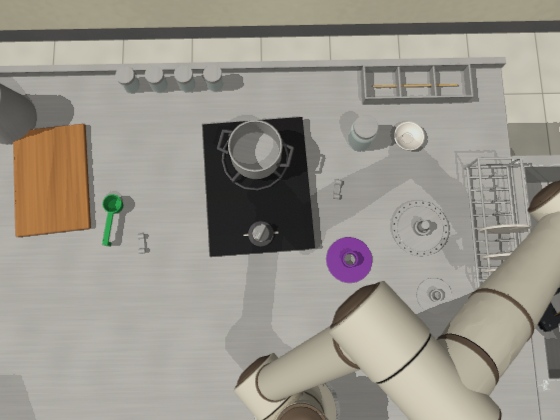

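View pics/wrist0.png

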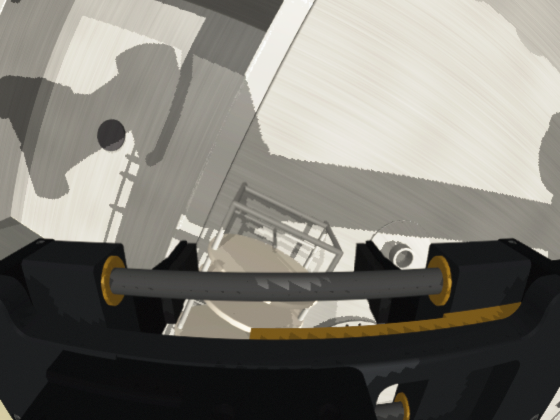

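The top view shows the pot at (255,150), the gas knob at (261,233) and the nested steel pair with a perforated flange at (421,228). The decoys are the purple lid at (349,260) and a small steel one at (436,293). I'll zoom in for detail.

```bash
python3 - <<'E'
import cv2,numpy as np
a=cv2.imread("pics/top0.png")
def c(im,x0,x1,y0,y1,w=400): 
    p=im[y0:y1,x0:x1]; return cv2.resize(p,(w,300),interpolation=cv2.INTER_CUBIC)
b=cv2.imread("pics/scene0.png")
o=np.vstack([np.hstack([c(a,380,460,198,258),c(a,225,305,200,260)]),np.hstack([c(a,205,305,115,190),c(b,160,240,130,190)])])
cv2.imwrite("pics/z1.png",o)
E
```

```text
(no output)
```

View pics/z1.png

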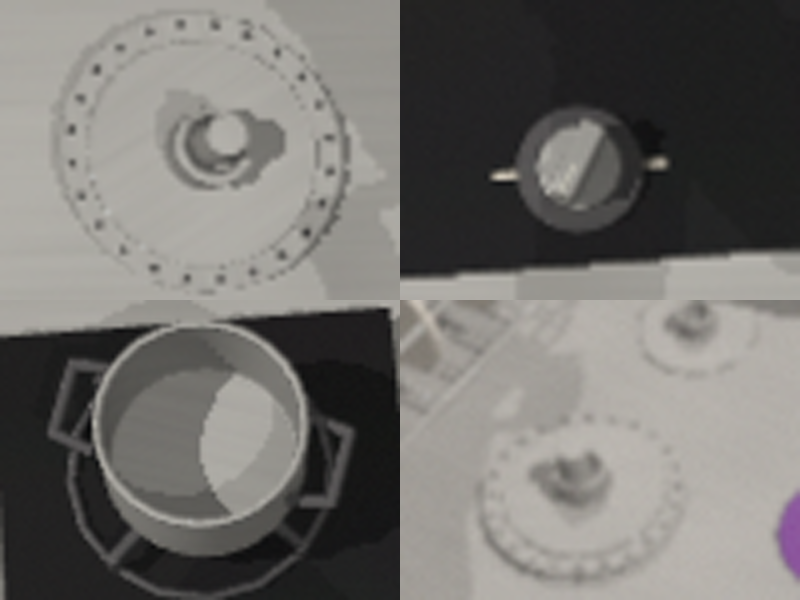

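```bash
cat > h.py <<'E'
import numpy as np,cv2
from bench import r
from scipy.spatial.transform import Rotation as Rn
def ray(c,u,v,fish=False):
    K=c["K"];x=(u-K[0,2])/K[0,0];y=(v-K[1,2])/K[1,1]
    if fish:
        t=np.hypot(x,y);d=np.array([x*np.sin(t)/max(t,1e-9),y*np.sin(t)/max(t,1e-9),np.cos(t)])
    else: d=np.array([x,y,1.])
    d=c["R"].T@d; o=-c["R"].T@c["t"]; return o,d/np.linalg.norm(d)
def plane(c,u,v,z,fish=False):
    o,d=ray(c,u,v,fish); return o+d*(z-o[2])/d[2]
def proj(c,X,fish=False):
    p=c["R"]@np.asarray(X,float)+c["t"]; K=c["K"]
    if fish:
        rr=np.hypot(p[0],p[1]);t=np.arctan2(rr,p[2]);q=p[:2]/max(rr,1e-9)*t
    else: q=p[:2]/p[2]
    return q*K[0,0]+K[:2,2]
def delta(target,quat=None):
    """remaining move to world target TCP in tool axes, and yaw info"""
    s=r.observe();R=Rn.from_quat(s["eef_rot"])
    print("tcp",s["tcp_pos"].round(1),"tool d",R.inv().apply(np.array(target)-s["tcp_pos"]).round(1))
    if quat is not None: print("rotvec",(R.inv()*Rn.from_quat(quat)).as_rotvec().round(4))
def down(yaw):
    """tool down, jaw(y) axis at world yaw angle"""
    y=np.array([np.cos(yaw),np.sin(yaw),0]);z=np.array([0,0,-1.]);x=np.cross(y,z)
    return Rn.from_matrix(np.c_[x,y,z])
E
python3 - <<'E'
from h import *
t=r.get_calibration("top");s=r.get_calibration("scene")
print("cam",-t["R"].T@t["t"],-s["R"].T@s["t"])
print("lid flange top",plane(t,420,228.3,11)," knobtop", plane(t,425.4,224.8,63))
print("lid scene", plane(s,160+585/5-400/5,130+(498-300)/5,11))
print("knob disc",plane(t,261,233.6,45))
# pot rim circle zoom centre(200,422)-> 
print("pot rim",plane(t,205+200/4,115+122/4,140),plane(t,205+200/4,115+122/4,150))
R=Rn.from_quat(r.observe()["eef_rot"]);print(R.as_matrix().round(2))
E
```

```text
cam [ 254.27453984   52.23344299 1395.88051284] [1084.3021428   412.31030524 1239.71491735]
lid flange top [ 463.54824089 -343.33481237   11.        ]  knobtop [ 464.62961453 -343.20637317   63.        ]
lid scene [ 471.12047758 -338.74690224   11.        ]
knob disc [452.16345605  85.40280839  45.        ]
pot rim [663.41114899  95.20632842 140.        ] [660.15338199  94.86415506 150.        ]
[[-0.9  -0.44 -0.  ]
 [-0.44  0.9   0.  ]
 [ 0.    0.   -1.  ]]
```

```bash
python3 - <<'E'
from h import *
w=r.get_calibration("wrist");s=r.observe();R=Rn.from_quat(s["eef_rot"]);p=s["tcp_pos"]
print("cam in tool",R.inv().apply(-w["R"].T@w["t"]-p).round(1),"axis",R.inv().apply(w["R"][2]).round(2))
for d in [0,50,100,150,200]:
  for x in [0,60,120]: print(d,x,proj(w,p+R.apply([x,0,d]),True).round(0))
print("to knob above"); delta([452-0,85,221.])
E
```

```text
cam in tool [  72.3    1.  -163.3] axis [-0.26  0.    0.96]
0 0 [274. 260.]
0 60 [274. 149.]
0 120 [274.  32.]
50 0 [274. 231.]
50 60 [274. 143.]
50 120 [274.  53.]
100 0 [275. 212.]
100 60 [275. 140.]
100 120 [275.  66.]
150 0 [275. 198.]
150 60 [275. 137.]
150 120 [275.  75.]
200 0 [275. 188.]
200 60 [275. 135.]
200 120 [275.  82.]
to knob above
tcp [ 274.9 -560.8  221.7] tool d [-443.2  501.9    1.5]
```

```bash
python3 -m inch '[[[-33,14,0,0,0,0,1],[-33,14,0,0,0,0,1],[-33,14,0,0,0,0,1],[-33,14,0,0,0,0,1],[-33,14,0,0,0,0,1],[-33,14,0,0,0,0,1],[-33,14,0,0,0,0,1],[-33,14,0,0,0,0,1]]]'
python3 - <<'E'
from h import *
w=r.get_calibration("wrist");im=r.capture("wrist");cv2.imwrite("pics/w1.png",im[:,:,::-1]);np.savez("w1.npz",**w)
print(r.observe()["joint_vel"].round(3)); delta([464,-343,221])
E
```

```text
clock: 0.82
tcp_pos: [463.6, -342.8, 222.4]
eef_rot: [-0.226, 0.974, 0.0, -0.0]
ft_force: [0.4, 0.5, -0.4]
gripper_width: 86.8
[-0.071  0.003 -0.002  0.016 -0.009  0.13 ]
tcp [ 467.4 -339.3  222.2] tool d [ 4.7 -1.8  1.2]
```

View pics/w1.png

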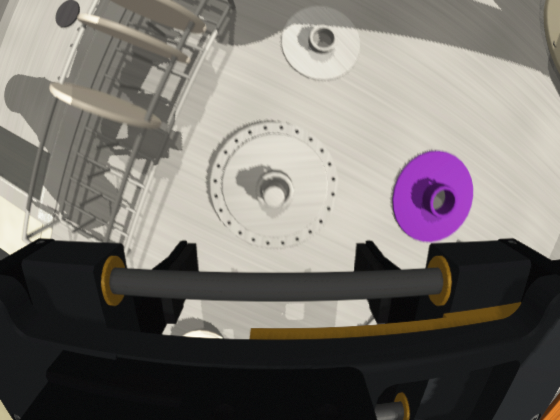

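```bash
python3 - <<'E'
from h import *
print(r.observe()["joint_pos"].round(3)); delta([452,85,221])
c=dict(np.load("w1.npz"));print("lid",plane(c,272.5,184,11,True),plane(c,273.5,192,63,True))
E
```

```text
[-0.348  0.304 -0.113 -0.002 -1.153 -0.761]
tcp [ 467.4 -339.3  222.2] tool d [-174.8  387.     1.6]
lid [ 462.14328814 -346.58801622   11.        ] [ 460.24899942 -345.83215967   63.        ]
```

```bash
python3 -m inch '[[[-16.8,37.3,0,0,0,0,1],[-16.8,37.3,0,0,0,0,1],[-16.8,37.3,0,0,0,0,1],[-16.8,37.3,0,0,0,0,1],[-16.8,37.3,0,0,0,0,1],[-16.8,37.3,0,0,0,0,1],[-16.8,37.3,0,0,0,0,1],[-16.8,37.3,0,0,0,0,1]]]'
python3 -m inch '[[[-16.8,37.3,0,0,0,0,1],[-16.8,37.3,0,0,0,0,1],[0,0,0,0,0,-0.12,1],[0,0,0,0,0,-0.12,1],[0,0,0,0,0,-0.12,1],[0,0,0,0,0,-0.12,1],[0,0,0,0,0,-0.12,1],[0,0,0,0,0,-0.12,1]]]'
python3 -m inch '[[[0,0,0,0,0,-0.12,1],[0,0,0,0,0,-0.12,1],[0,0,0,0,0,-0.12,1],[0,0,0,0,0,-0.12,1],[0,0,0,0,0,-0.12,1],[0,0,0,0,0,-0.12,1],[0,0,0,0,0,-0.12,1],[0,0,0,0,0,-0.12,1]]]'
python3 - <<'E'
from h import *
r.capture("top")
w=r.get_calibration("wrist");im=r.capture("wrist");cv2.imwrite("pics/w2.png",im[:,:,::-1]);np.savez("w2.npz",**w)
s=r.observe();print(s["joint_pos"].round(3),Rn.from_quat(s["eef_rot"]).as_matrix().round(3)); delta([452,85,221])
E
```

```text
clock: 1.53
tcp_pos: [451.5, -15.5, 222.6]
eef_rot: [-0.226, 0.974, 0.0, 0.0]
ft_force: [1.5, -0.1, 0.6]
gripper_width: 87.4
clock: 2.2
tcp_pos: [449.3, 64.5, 222.3]
eef_rot: [-0.557, 0.83, 0.0, -0.0]
ft_force: [-0.6, 0.1, 1.0]
gripper_width: 87.1
clock: 2.87
tcp_pos: [449.3, 64.4, 222.3]
eef_rot: [0.878, -0.479, -0.0, 0.0]
ft_force: [-0.1, -0.1, -0.4]
gripper_width: 86.9
[ 0.502  0.09  -0.389 -0.    -1.092  0.063] [[ 0.535 -0.845 -0.   ]
 [-0.845 -0.535 -0.   ]
 [-0.     0.    -1.   ]]
tcp [449.3  64.4 222.4] tool d [-16.  -13.3   1.4]
```

View pics/w2.png

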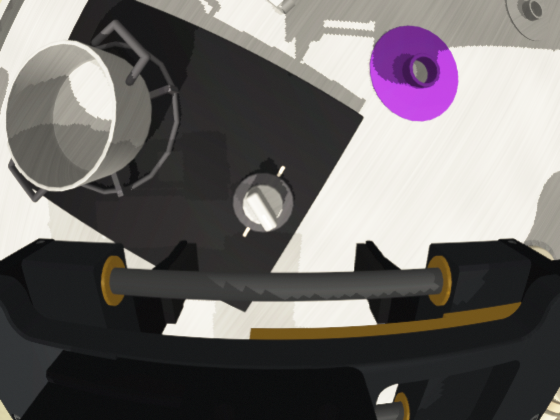

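```bash
python3 - <<'E'
import cv2
a=cv2.imread("pics/w2.png")
cv2.imwrite("pics/z2.png",cv2.resize(a[160:250,210:330],(800,600),interpolation=cv2.INTER_CUBIC))
E
```

```text
(no output)
```

View pics/z2.png

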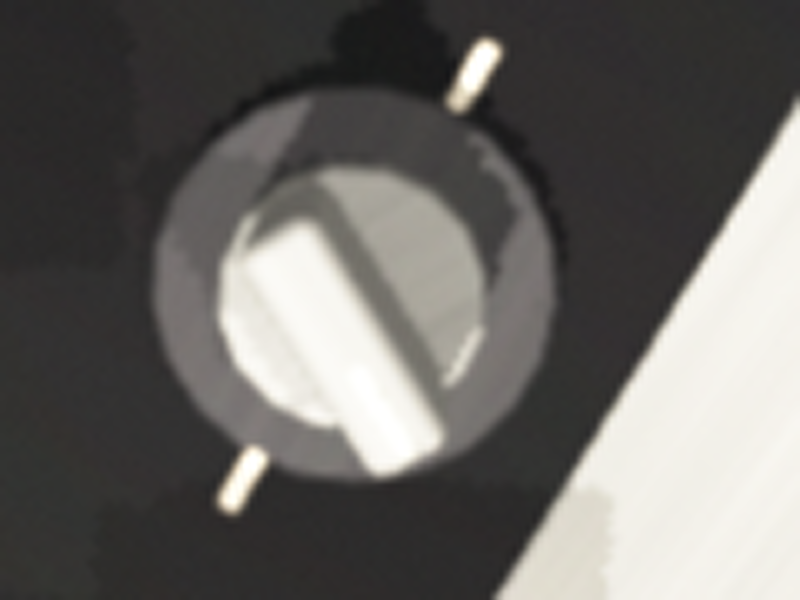

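```bash
python3 - <<'E'
from h import *
c=dict(np.load("w2.npz"))
P=np.array([plane(c,210+x/6.667,160+y/6.667,74,True) for x,y in [(250,265),(312,222),(443,437),(383,477)]])
print(P.round(1),P.mean(0)); d=(P[2]+P[3]-P[0]-P[1])/2;print(np.linalg.norm(d),np.degrees(np.arctan2(d[1],d[0])))
M=[plane(c,210+x/6.667,160+y/6.667,30,True) for x,y in [(475,75),(243,480)]]
m=M[1]-M[0];print(np.degrees(np.arctan2(m[1],m[0])),np.mean(M,0))
print("disc",plane(c,210+352/6.667,160+298/6.667,42,True))
d=d/np.linalg.norm(d); mid=P.mean(0)
jy=np.degrees(np.arctan2(d[1],d[0]))+90
for k in (jy,jy+180):
  q=down(np.radians(k)); s=r.observe(); print(k,(Rn.from_quat(s["eef_rot"]).inv()*q).as_rotvec().round(3))
delta([mid[0],mid[1],221])
# pot
im=cv2.imread("pics/w2.png");
t=r.get_calibration("top")
E
```

```text
[[470.9  81.7  74. ]
 [466.6  71.2  74. ]
 [432.4  88.6  74. ]
 [436.6  98.9  74. ]] [451.63166546  85.08414469  74.        ]
38.37670777658748 153.2687724290213
93.40284725058669 [451.92216017  85.38423246  30.        ]
disc [452.22754344  85.23238583  42.        ]
243.2687724290213 [ 0.    0.   -0.54]
423.2687724290213 [ 0.    -0.     2.602]
tcp [449.3  64.4 222.4] tool d [-16.3 -13.    1.4]
```

```bash
python3 -m inch '[[[-8.2,-6.5,0,0,0,0,1],[-8.2,-6.5,0,0,0,0,1],[0,0,0,0,0,-0.108,1],[0,0,0,0,0,-0.108,1],[0,0,0,0,0,-0.108,1],[0,0,0,0,0,-0.108,1],[0,0,0,0,0,-0.108,1],[0,0,30,0,0,0,1]]]'
python3 -m inch '[[[0,0,30,0,0,0,1],[0,0,30,0,0,0,1],[0,0,30,0,0,0,1],[0,0,20,0,0,0,1],[0,0,0,0,0,0,1],[0,0,0,0,0,0,1],[0,0,0,0,0,0,1],[0,0,0,0,0,0,1]]]'
python3 - <<'E'
from h import *
w=r.get_calibration("wrist");im=r.capture("wrist");cv2.imwrite("pics/w3.png",im[:,:,::-1])
print(proj(w,[451.8,85.2,74],True));delta([451.8,85.2,50],down(np.radians(243.27)).as_quat())
E
```

```text
clock: 3.63
tcp_pos: [456.0, 87.9, 197.3]
eef_rot: [0.973, -0.229, 0.006, -0.004]
ft_force: [1.5, 1.3, 0.3]
gripper_width: 86.5
clock: 4.3
tcp_pos: [453.1, 86.3, 84.2]
eef_rot: [0.973, -0.231, 0.001, -0.001]
ft_force: [-0.5, 0.1, -0.2]
gripper_width: 87.2
[278.81795898 251.20402986]
tcp [452.9  86.1  84.1] tool d [-0.6  1.4 34.1]
rotvec [-0.003  -0.0021  0.0008]
```

View pics/w3.png

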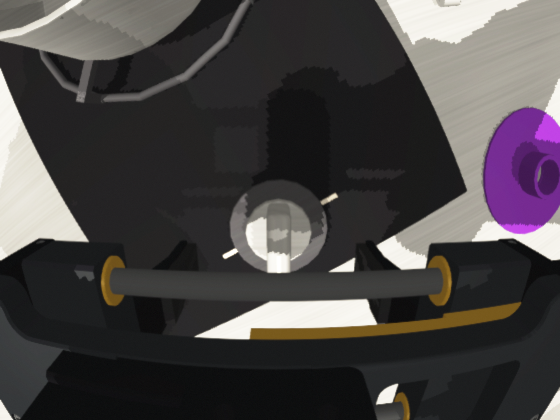

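The bar appears at about (279,235), centred between the fingers and square to the jaws. Next I'll descend and close on it.

```bash
python3 -m inch '[[[-0.6,1.4,17,0,0,0,1],[0,0,17,0,0,0,1],[0,0,0,0,0,0,1],[0,0,0,0,0,0,-1],[0,0,0,0,0,0,-1],[0,0,0,0,0,0,-1],[0,0,0,0,0,0,-1],[0,0,0,0,0,0,-1]]]' 15
python3 -m inch '[[[0,0,0,0,0,0,-1],[0,0,0,0,0,0,-1],[0,0,0,0,0,0,-1],[0,0,0,0,0,0,-1],[0,0,0,0,0,0,-1],[0,0,0,0,0,0,-1],[0,0,0,0,0,0,-1],[0,0,0,0,0,0,-1]]]' 15
```

```text
clock: 5.02
tcp_pos: [451.0, 84.6, 49.3]
eef_rot: [0.973, -0.231, 0.001, -0.001]
ft_force: [-0.6, -0.3, -0.9]
gripper_width: 61.3
clock: 5.68
tcp_pos: [451.3, 85.5, 48.6]
eef_rot: [0.973, -0.231, 0.001, -0.001]
ft_force: [-0.6, 4.4, -3.1]
gripper_width: 13.8
```

```bash
python3 -m inch '[[[0,0,0,0,0,0.11,-1],[0,0,0,0,0,0.11,-1],[0,0,0,0,0,0.11,-1],[0,0,0,0,0,0.11,-1],[0,0,0,0,0,0.11,-1],[0,0,0,0,0,0.11,-1],[0,0,0,0,0,0.11,-1],[0,0,0,0,0,0.11,-1]]]'
python3 -m inch '[[[0,0,0,0,0,0.04,-1],[0,0,0,0,0,0.04,-1],[0,0,0,0,0,0.04,-1],[0,0,0,0,0,0.03,-1],[0,0,0,0,0,0.03,-1],[0,0,0,0,0,0.03,-1],[0,0,0,0,0,0,-1],[0,0,0,0,0,0,-1]]]'
python3 - <<'E'
from h import *
s=r.observe();y=Rn.from_quat(s["eef_rot"]).as_matrix()[:,1];print(np.degrees(np.arctan2(y[1],y[0])),s["moment"],s["ft_force"],s["joint_pos"].round(3))
E
```

```text
clock: 6.35
tcp_pos: [453.3, 87.0, 48.6]
eef_rot: [0.781, -0.625, 0.001, -0.004]
ft_force: [4.4, 6.7, -8.6]
gripper_width: 14.0
clock: 7.02
tcp_pos: [453.8, 86.9, 48.7]
eef_rot: [0.713, -0.701, 0.001, -0.004]
ft_force: [4.2, 6.3, -8.7]
gripper_width: 14.7
-178.99323002203147 [ 1.70650174 -1.27156563  0.35689686] [ 4.20585189  6.31365847 -8.72207969] [ 0.542  0.328 -0.611  0.    -0.624 -0.525]
```

```bash
python3 -m inch '[[[0,0,0,0,0,0.02,-1],[0,0,0,0,0,0.02,-1],[0,0,0,0,0,0,-1],[0,0,0,0,0,0,-1],[0,0,0,0,0,0,-1],[0,0,0,0,0,0,1],[0,0,0,0,0,0,1],[0,0,0,0,0,0,1]]]'
python3 -m inch '[[[0,0,0,0,0,0,1],[0,0,0,0,0,0,1],[0,0,-30,0,0,0,1],[0,0,-30,0,0,0,1],[0,0,-30,0,0,0,1],[0,0,-30,0,0,0,1],[0,0,-30,0,0,0,1],[0,0,-22,0,0,0,1]]]'
python3 - <<'E'
from h import *
r.capture("top")
w=r.get_calibration("wrist");im=r.capture("wrist");cv2.imwrite("pics/w4.png",im[:,:,::-1]);np.savez("w4.npz",**w)
s=r.observe();print(s["joint_pos"].round(3),s["tcp_pos"])
o=cv2.resize(im[150:240,210:330,::-1],(800,600),interpolation=cv2.INTER_CUBIC);cv2.imwrite("pics/z4.png",o)
E
```

```text
clock: 7.68
tcp_pos: [449.9, 83.9, 48.4]
eef_rot: [-0.698, 0.716, 0.0, -0.001]
ft_force: [-0.2, 0.2, -0.7]
gripper_width: 27.5
clock: 8.35
tcp_pos: [450.8, 84.1, 223.3]
eef_rot: [-0.698, 0.716, -0.001, 0.001]
ft_force: [1.2, 1.4, 0.7]
gripper_width: 79.8
[ 5.410e-01  9.400e-02 -3.780e-01  1.000e-03 -1.089e+00 -5.660e-01] [452.52873364  84.91482232 224.73040565]
```

View pics/w4.png

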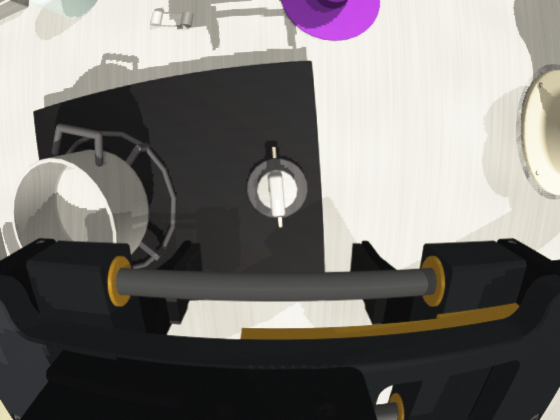

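View pics/z4.png

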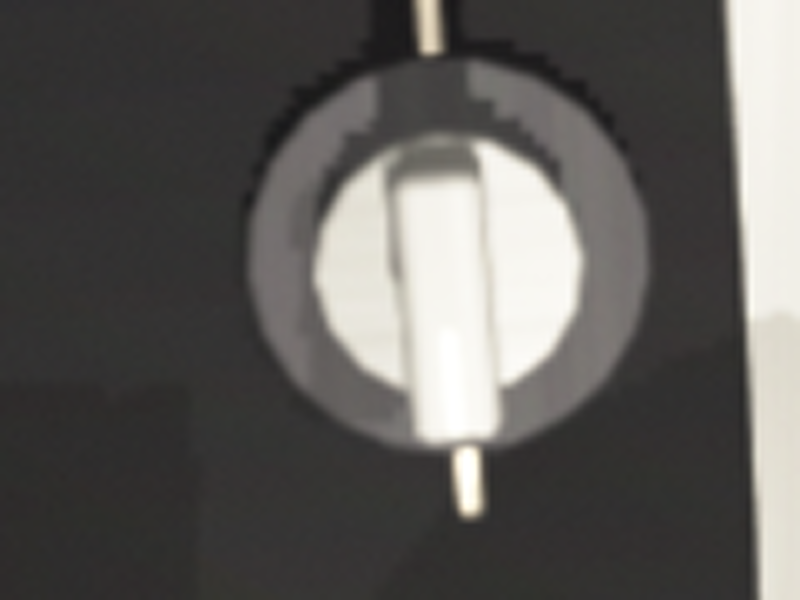

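The bar now lies along the tick marks. I'll check its angle, and estimate the pot's position too.

```bash
python3 - <<'E'
from h import *
c=dict(np.load("w4.npz"))
A=plane(c,210+441/6.667,150+178/6.667,74,True);B=plane(c,210+458/6.667,150+440/6.667,74,True)
d=B-A;print((A+B)/2,np.degrees(np.arctan2(d[1],d[0])))
# pot rim: several views, fit ellipse
t=r.get_calibration("top");im=cv2.imread("pics/top0.png")
# rim outer edge extremes in zoom z1 (crop 205,115, x4, yoff300): left 92, right 308, top 322,bottom 525
for z in (140,145,150):
  L=plane(t,205+92/4,115+(422-300)/4,z);R_=plane(t,205+308/4,115+(422-300)/4,z);T=plane(t,205+200/4,115+(321-300)/4,z);Bt=plane(t,205+200/4,115+(526-300)/4,z)
  print(z,(L+R_)/2,np.linalg.norm(L-R_),(T+Bt)/2,np.linalg.norm(T-Bt))
E
```

```text
[452.22734424  85.74497903  74.        ] 92.31070269583314
140 [663.41119109  95.2085634  140.        ] 136.58088660120845 [663.09963837  95.20983411 140.        ] 135.31844247321993
145 [661.78230743  95.03746782 145.        ] 136.0371211505738 [661.47199508  95.03873348 145.        ] 134.7797031541124
150 [660.15342376  94.86637224 150.        ] 135.49335569993914 [659.84435178  94.86763284 150.        ] 134.240963835005
```

```bash
python3 -m inch '[[[0,-26,-8,0,0,0,1],[0,-26,-8,0,0,0,1],[0,-26,-8,0,0,0,1],[0,-26,-8,0,0,0,1],[0,-26,-8,0,0,0,1],[0,-26,-8,0,0,0,1],[0,-26,-8,0,0,0,1],[0,-26,-8,0,0,0,1]]]'
python3 - <<'E'
from h import *
r.capture("scene");r.capture("scene")
w=r.get_calibration("wrist");im=r.capture("wrist");cv2.imwrite("pics/w5.png",im[:,:,::-1]);np.savez("w5.npz",**w)
s=r.observe();print(s["joint_pos"].round(3),s["tcp_pos"],s["joint_vel"].round(3))
print(-w["R"].T@w["t"])
E
```

```text
clock: 9.12
tcp_pos: [659.0, 78.7, 283.2]
eef_rot: [-0.698, 0.716, 0.001, -0.001]
ft_force: [0.5, 0.3, -0.5]
gripper_width: 87.4
[ 3.620e-01  4.240e-01  2.170e-01 -1.000e-03 -1.367e+00 -3.880e-01] [659.17021393  78.7844531  282.07466366] [ 0.013 -0.042 -0.062 -0.011 -0.003 -0.003]
[658.45326484   7.76290803 445.78961567]
```

View pics/w5.png

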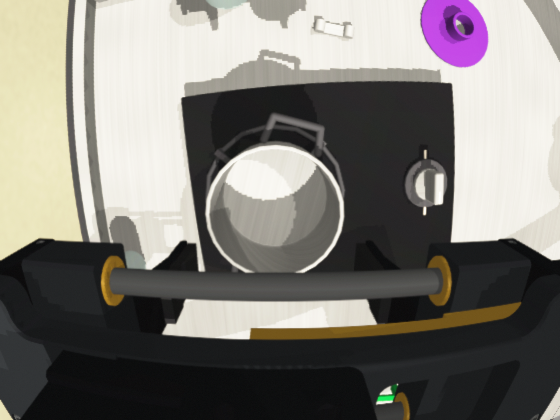

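```bash
python3 - <<'E'
from h import *
from scipy.optimize import least_squares
c=dict(np.load("w5.npz"));im=cv2.imread("pics/w5.png");g=cv2.GaussianBlur(cv2.cvtColor(im,cv2.COLOR_BGR2GRAY),(3,3),0).astype(float)
pts=[]
for a in np.radians(np.arange(150,391,4)):   # image angles, y down; use top half
    rr=np.arange(56,84,.25)
    xs=275+rr*np.cos(a);ys=211+rr*np.sin(a)
    v=cv2.remap(g.astype(np.float32),xs.astype(np.float32)[None],ys.astype(np.float32)[None],cv2.INTER_LINEAR)[0]
    k=np.argmin(np.gradient(v)); 
    if np.gradient(v)[k]<-4: pts.append((xs[k],ys[k],rr[k]))
pts=np.array(pts);print(len(pts),pts[:,2].round(1))
m=abs(pts[:,2]-np.median(pts[:,2]))<4
R=[ray(c,x,y,True) for x,y,_ in pts[m]]
def f(p):
    return [np.hypot(*((o+d*(p[2]-o[2])/d[2])[:2]-p[:2]))-68 for o,d in R]
s=least_squares(f,[661,95,145],loss="soft_l1");print(s.x,np.abs(s.fun).mean(),np.std(s.fun))
t=r.get_calibration("top"); print("top-ray centre at z",plane(t,255,145.6,s.x[2]))
E
```

```text
61 [69.  69.2 69.2 69.8 69.5 69.8 69.8 70.5 69.5 69.8 70.2 69.5 69.  69.8
 69.  69.  68.8 68.5 68.2 68.2 68.  67.8 67.5 67.8 67.5 66.5 67.  66.8
 66.2 66.8 66.2 66.8 66.2 66.  66.2 66.2 66.2 67.5 67.  67.  67.  67.2
 67.5 67.2 68.  67.5 67.8 68.  68.  68.2 68.5 68.8 68.5 68.5 68.8 68.5
 68.5 69.  68.5 68.8 68.5]
[661.88316174  94.2424844  142.82021521] 0.214818271039608 0.2697805675020976
top-ray centre at z [662.22892168  95.11279318 142.82021521]
```

```bash
python3 - <<'E'
from h import *
a=cv2.imread("pics/w1.png");b=cv2.imread("pics/scene0.png");t=cv2.imread("pics/top0.png")
f=lambda i,x,y,w,h:cv2.resize(i[y:y+h,x:x+w],(400,300),interpolation=cv2.INTER_CUBIC)
cv2.imwrite("pics/z6.png",np.hstack([f(b,100,85,120,105),f(t,440,130,120,170)]))
s=r.get_calibration("scene");tt=r.get_calibration("top");w=dict(np.load("w1.npz"))
for z in (0,100): print(z,"rack right front foot scene",plane(s,193,122,z),"top left edge",plane(tt,470,175,z),plane(tt,472,258,z))
print(plane(w,130,255,0,True),plane(w,160,180,0,True),plane(w,215,50,0,True),plane(w,215,50,100,True))
E
```

```text
0 rack right front foot scene [ 282.99635467 -506.25239958    0.        ] top left edge [ 6.12194016e+02 -4.96293724e+02  2.27373675e-13] [ 3.81829667e+02 -4.80496492e+02  2.27373675e-13]
100 rack right front foot scene [ 347.63264942 -432.15772733  100.        ] top left edge [ 586.55288999 -456.99758359  100.        ] [ 372.69169836 -442.33205541  100.        ]
[ 637.87299927 -480.62384909    0.        ] [ 520.2766675  -475.48765236    0.        ] [ 347.05283737 -478.76898587    0.        ] [ 360.33378467 -451.54010718  100.        ]
```

View pics/z6.png

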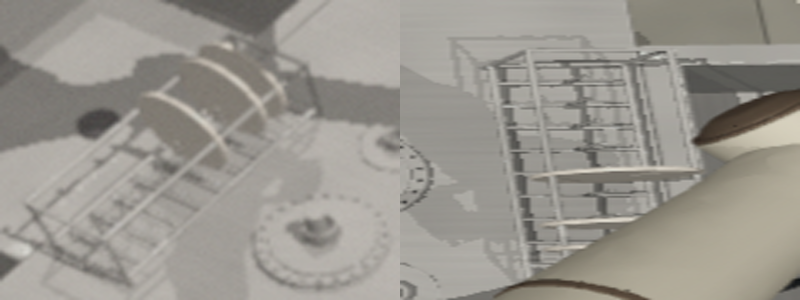

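```bash
python3 - <<'E'
from h import *
delta([463.,-345,190])
E
```

```text
tcp [659.2  78.8 282.1] tool d [428.7 184.6  93. ]
```

```bash
python3 -m inch '[[[33,14.2,3,0,0,0,1],[33,14.2,3,0,0,0,1],[33,14.2,3,0,0,0,1],[33,14.2,3,0,0,0,1],[33,14.2,3,0,0,0,1],[33,14.2,3,0,0,0,1],[33,14.2,3,0,0,0,1],[33,14.2,3,0,0,0,1]]]'
python3 -m inch '[[[33,14.2,6,0,0,0,1],[33,14.2,6,0,0,0,1],[33,14.2,10,0,0,0,1],[33,14.2,15,0,0,0,1],[33,14.2,15,0,0,0,1],[0,0,15,0,0,0,1],[0,0,0,0,0,0,1],[0,0,0,0,0,0,1]]]'
python3 - <<'E'
from h import *
r.capture("top")
w=r.get_calibration("wrist");im=r.capture("wrist");cv2.imwrite("pics/w7.png",im[:,:,::-1]);np.savez("w7.npz",**w)
s=r.observe();print(s["joint_pos"].round(3),s["tcp_pos"],s["joint_vel"].round(3))
E
```

```text
clock: 9.93
tcp_pos: [535.6, -182.8, 259.7]
eef_rot: [-0.698, 0.716, 0.001, -0.0]
ft_force: [-0.5, -0.2, -0.0]
gripper_width: 87.2
clock: 10.6
tcp_pos: [461.6, -344.6, 192.6]
eef_rot: [-0.698, 0.716, 0.002, -0.001]
ft_force: [0.6, 0.2, 0.6]
gripper_width: 87.0
[-0.358  0.325 -0.155  0.    -1.089  0.335] [ 463.65016519 -344.43990487  194.45015894] [ 0.009 -0.005  0.016 -0.002  0.002  0.002]
```

View pics/w7.png

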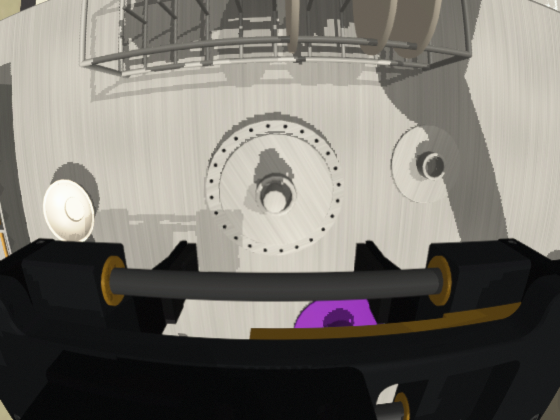

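The wrist view shows the pair's ring of holes centred near (275,187) and the knob top near (275,201). I'll fit both.

```bash
python3 - <<'E'
from h import *
from scipy.optimize import least_squares
c=dict(np.load("w7.npz"));im=cv2.imread("pics/w7.png");g=cv2.cvtColor(im,cv2.COLOR_BGR2GRAY)
bh=cv2.morphologyEx(g,cv2.MORPH_BLACKHAT,np.ones((7,7)));
n,l,st,ce=cv2.connectedComponentsWithStats((bh>50).astype(np.uint8))
P=[ce[i] for i in range(1,n) if 3<=st[i,4]<=30 and 50<np.hypot(*(ce[i]-[275,187]))<75]
W=np.array([plane(c,*p,11,True)[:2] for p in P])
s=least_squares(lambda p:np.hypot(*(W-p[:2]).T)-p[2],[463,-345,68],loss="soft_l1");print(len(W),s.x,np.abs(s.fun).max(),np.abs(s.fun).mean())
o=cv2.resize(im[160:230,235:315],(800,700),interpolation=cv2.INTER_CUBIC);cv2.imwrite("pics/z7.png",o[:600])
for x,y in [(275,201)]: print(plane(c,x,y,63,True))
delta([*s.x[:2],42],None)
E
```

```text
35 [ 463.07755237 -344.31131968   69.99801355] 10.088182661785098 2.6574996172515766
[ 462.62527786 -345.10618626   63.        ]
tcp [ 463.7 -344.4  194.5] tool d [ -0.2   0.7 152.4]
```

View pics/z7.png

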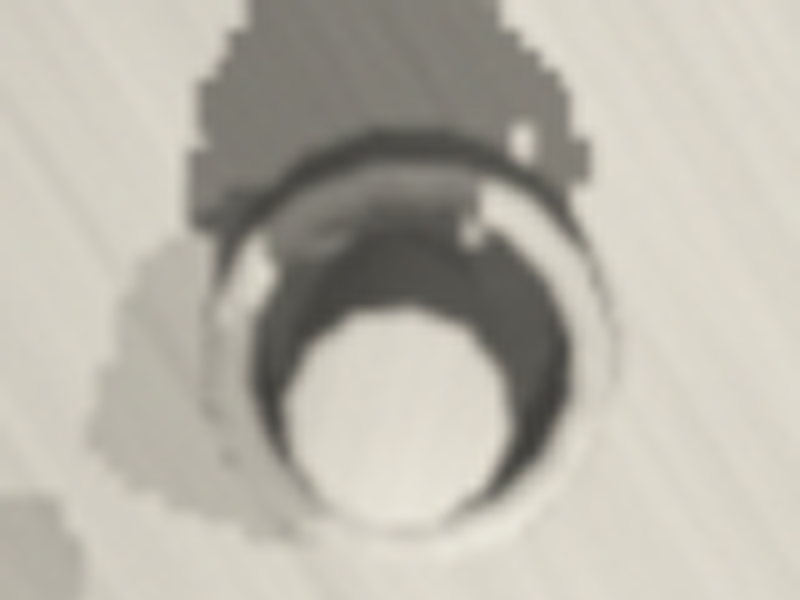

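```bash
python3 - <<'E'
from h import *
c=dict(np.load("w7.npz"));print(plane(c,276.2,194.5,39,True),plane(c,275,201.5,63,True));delta([462.7,-345,42])
E
python3 -m inch '[[[0.5,1,25,0,0,0,1],[0,0,25,0,0,0,1],[0,0,25,0,0,0,1],[0,0,25,0,0,0,1],[0,0,25,0,0,0,1],[0,0,15,0,0,0,1],[0,0,0,0,0,0,1],[0,0,0,0,0,0,1]]]'
python3 - <<'E'
from h import *
w=r.get_calibration("wrist");im=r.capture("wrist");cv2.imwrite("pics/w8.png",im[:,:,::-1]);print(proj(w,[462.7,-345,63],True))
delta([462.7,-345,42],down(np.radians(181.4)).as_quat())
E
```

```text
[ 461.45051454 -346.01370154   39.        ] [ 462.63713506 -344.62798033   63.        ]
tcp [ 463.7 -344.4  194.5] tool d [  0.5   1.1 152.4]
clock: 11.37
tcp_pos: [463.2, -345.0, 54.1]
eef_rot: [-0.699, 0.715, -0.0, -0.0]
ft_force: [1.2, -0.6, 0.1]
gripper_width: 86.7
[274.85088728 264.72482859]
tcp [ 463.8 -345.5   55.1] tool d [-0.5  1.1 13.1]
rotvec [-0.0023 -0.0014 -0.0475]
```

View pics/w8.png

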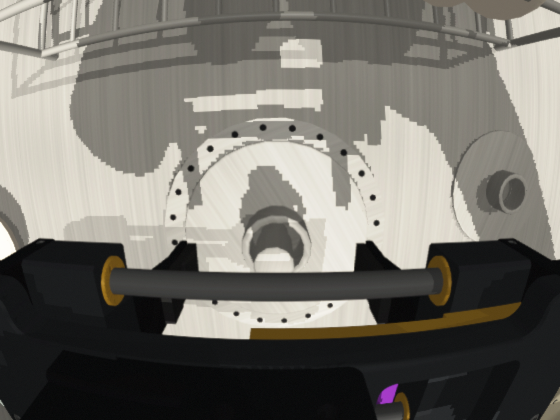

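```bash
python3 -m inch '[[[0,0.5,6,0,0,0,1],[0,0,6.5,0,0,0,1],[0,0,0,0,0,0,1],[0,0,0,0,0,0,-1],[0,0,0,0,0,0,-1],[0,0,0,0,0,0,-1],[0,0,0,0,0,0,-1],[0,0,0,0,0,0,-1]]]' 30
python3 -m inch '[[[0,0,0,0,0,0,-1],[0,0,0,0,0,0,-1],[0,0,0,0,0,0,-1],[0,0,0,0,0,0,-1],[0,0,0,0,0,0,-1],[0,0,0,0,0,0,-1],[0,0,0,0,0,0,-1],[0,0,0,0,0,0,-1]]]' 30
python3 - <<'E'
from h import *
for _ in range(3):
  w=r.get_calibration("wrist");im=r.capture("wrist");print(r.observe()["tcp_pos"],r.observe()["ft_force"])
E
```

```text
clock: 12.08
tcp_pos: [461.8, -345.7, 41.2]
eef_rot: [-0.698, 0.716, -0.0, 0.0]
ft_force: [-0.2, -0.5, -0.1]
gripper_width: 61.6
clock: 12.75
tcp_pos: [462.5, -345.8, 41.2]
eef_rot: [-0.698, 0.716, -0.001, 0.0]
ft_force: [2.5, -0.4, -0.7]
gripper_width: 21.2
[ 462.49061489 -345.8093975    41.20266487] [ 3.11357774  0.0475563  -0.92148601]
[ 462.42012853 -345.76879277   41.20636649] [ 1.69359581 -0.42365313 -1.68063852]
[ 462.31098923 -345.75649616   41.1916897 ] [ 3.06639115 -0.5562654  -0.39821357]
```

```bash
python3 -m inch '[[[0,0,-3,0,0,0,-1],[0,0,-6,0,0,0,-1],[0,0,-10,0,0,0,-1],[0,0,-14,0,0,0,-1],[0,0,-14,0,0,0,-1],[0,0,-12,0,0,0,-1],[0,0,-8,0,0,0,-1],[0,0,-3,0,0,0,-1]]]' 35
python3 - <<'E'
from h import *
r.capture("top")
w=r.get_calibration("wrist");im=r.capture("wrist");cv2.imwrite("pics/w9.png",im[:,:,::-1]);s=r.observe();print(s["tcp_pos"],s["ft_force"],s["gripper_width"])
E
```

```text
clock: 13.57
tcp_pos: [462.0, -345.8, 112.9]
eef_rot: [-0.698, 0.716, -0.001, 0.0]
ft_force: [0.1, -0.6, -4.9]
gripper_width: 21.5
[ 461.63582658 -345.54660758  111.62278877] [-1.02403166 -0.6822203  -5.33856297] 21.180206954413702
```

View pics/w9.png

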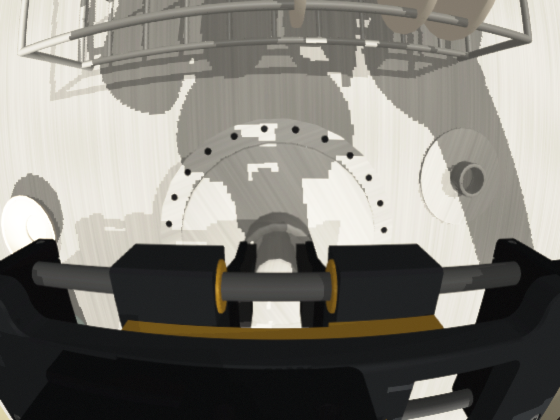

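```bash
python3 -m inch '[[[0,0,-8,0,0,0,-1],[0,0,-18,0,0,0,-1],[0,0,-22,0,0,0,-1],[0,0,-22,0,0,0,-1],[0,0,-22,0,0,0,-1],[0,0,-20,0,0,0,-1],[0,0,-12,0,0,0,-1],[0,0,-6,0,0,0,-1]]]'
python3 - <<'E'
from h import *
delta([662,94,242])
E
```

```text
clock: 14.33
tcp_pos: [462.1, -345.9, 243.0]
eef_rot: [-0.698, 0.716, -0.001, 0.0]
ft_force: [0.4, -0.0, -5.6]
gripper_width: 21.3
tcp [ 462.1 -345.9  243. ] tool d [-444.7 -188.9    0.9]
```

```bash
python3 -m inch '[[[-5.5,-2.3,0,0,0,0,-1],[-11,-4.7,0,0,0,0,-1],[-16.5,-7,0,0,0,0,-1],[-20.2,-8.6,0,0,0,0,-1],[-22,-9.4,0,0,0,0,-1],[-22,-9.4,0,0,0,0,-1],[-22,-9.4,0,0,0,0,-1],[-22,-9.4,0,0,0,0,-1]]]'
python3 -m inch '[[[-22,-9.4,0,0,0,0,-1],[-22,-9.4,0,0,0,0,-1],[-22,-9.4,0,0,0,0,-1],[-22,-9.4,0,0,0,0,-1],[-22,-9.4,0,0,0,0,-1],[-22,-9.4,0,0,0,0,-1],[-22,-9.4,0,0,0,0,-1],[-22,-9.4,0,0,0,0,-1]]]'
python3 -m inch '[[[-22,-9.4,0,0,0,0,-1],[-22,-9.4,0,0,0,0,-1],[-20.2,-8.6,0,0,0,0,-1],[-18.4,-7.8,0,0,0,0,-1],[-16.5,-7,0,0,0,0,-1],[-12.9,-5.5,0,0,0,0,-1],[-9.2,-3.9,0,0,0,0,-1],[-5.5,-2.3,0,0,0,0,-1]]]'
python3 - <<'E'
from h import *
r.capture("scene");im=r.capture("scene");cv2.imwrite("pics/s10.png",im[:,:,::-1])
w=r.get_calibration("wrist");im2=r.capture("wrist");cv2.imwrite("pics/w10.png",im2[:,:,::-1])
s=r.observe();print(s["ft_force"],s["moment"]); delta([662,94,190],down(np.radians(181.4)).as_quat())
cv2.imwrite("pics/z10.png",cv2.resize(im[170:320,190:350,::-1],(800,600)[:2],interpolation=cv2.INTER_CUBIC))
E
```

```text
clock: 15.0
tcp_pos: [525.0, -203.6, 239.1]
eef_rot: [-0.698, 0.716, 0.002, -0.001]
ft_force: [0.2, -0.2, -4.1]
gripper_width: 20.9
clock: 15.67
tcp_pos: [604.3, -29.6, 238.9]
eef_rot: [-0.698, 0.716, 0.001, -0.001]
ft_force: [-0.1, 0.0, -4.5]
gripper_width: 21.2
clock: 16.33
tcp_pos: [662.2, 94.8, 240.1]
eef_rot: [-0.699, 0.716, 0.0, -0.001]
ft_force: [-0.1, -0.2, -5.2]
gripper_width: 21.1
[ 0.50946862  0.15344875 -4.77463557] [-0.00377777  0.07805281 -0.00835205]
tcp [661.8  93.3 240.7] tool d [-0.7 -0.2 50.7]
rotvec [ 0.001  -0.0004 -0.0495]
```

View pics/z10.png

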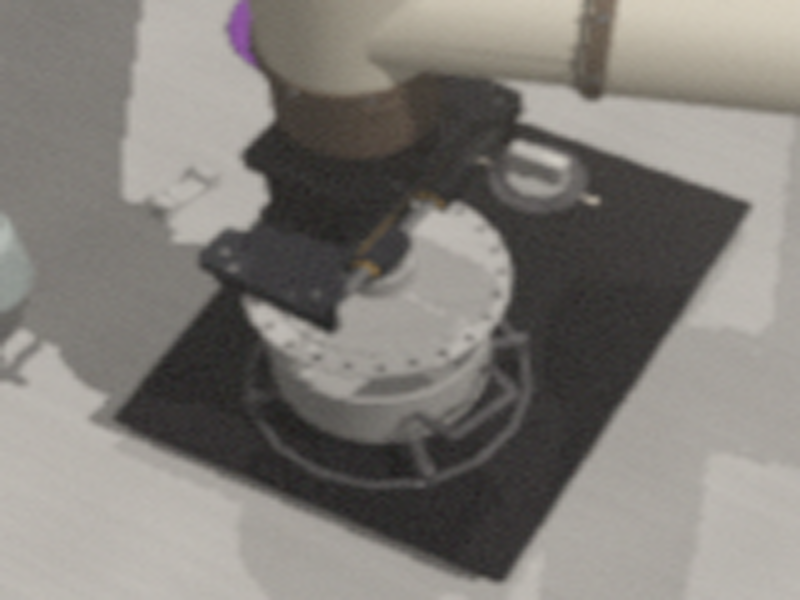

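View pics/w10.png

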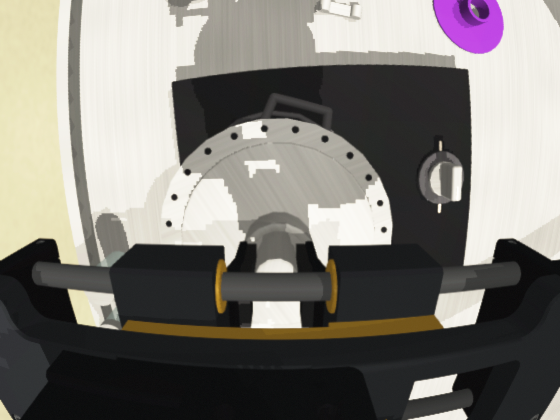

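```bash
python3 -m inch '[[[-0.7,-0.2,4,0,0,0,-1],[0,0,8,0,0,0,-1],[0,0,10,0,0,0,-1],[0,0,10,0,0,0,-1],[0,0,8,0,0,0,-1],[0,0,5,0,0,0,-1],[0,0,3,0,0,0,-1],[0,0,1,0,0,0,-1]]]'
python3 -m inch '[[[0,0,2,0,0,0,-1],[0,0,2,0,0,0,-1],[0,0,1,0,0,0,-1],[0,0,1,0,0,0,-1],[0,0,1,0,0,0,-1],[0,0,1,0,0,0,-1],[0,0,0,0,0,0,-1],[0,0,0,0,0,0,-1]]]'
python3 - <<'E'
from h import *
s=r.observe();print(s["ft_force"],s["moment"]); delta([662,94,177])
im=r.capture("scene");cv2.imwrite("pics/z11.png",cv2.resize(im[170:320,190:350,::-1],(800,600)[:2],interpolation=cv2.INTER_CUBIC))
E
```

```text
clock: 17.15
tcp_pos: [662.1, 94.0, 191.1]
eef_rot: [-0.698, 0.716, 0.0, -0.001]
ft_force: [-0.1, 0.2, -4.5]
gripper_width: 21.3
clock: 17.82
tcp_pos: [662.3, 94.1, 184.1]
eef_rot: [-0.698, 0.716, -0.0, -0.0]
ft_force: [-0.1, 1.1, -5.2]
gripper_width: 21.2
[-0.06782997  1.1247412  -5.23364717] [0.01010698 0.0937818  0.03767957]
tcp [662.3  94.1 184.1] tool d [0.1 0.3 7.1]
```

View pics/z11.png

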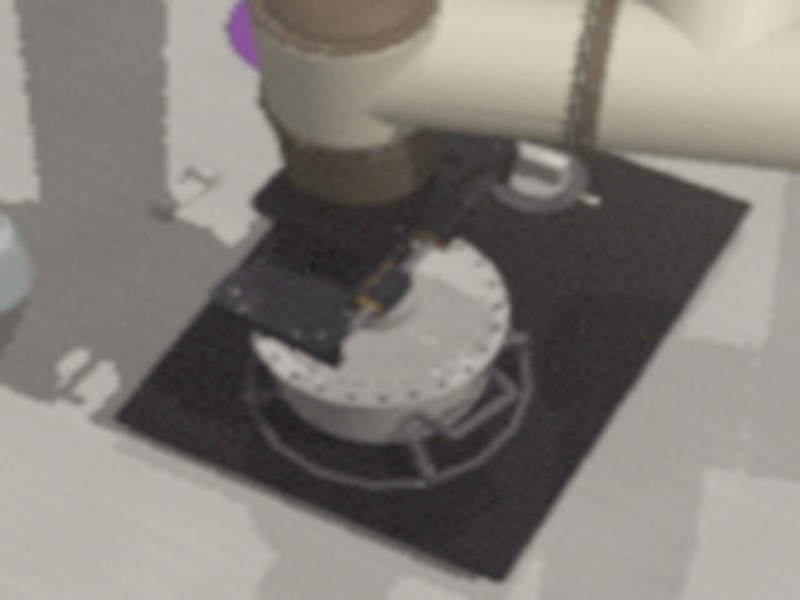

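```bash
python3 -m inch '[[[0,0,1,0,0,0,-1],[0,0,1,0,0,0,-1],[0,0,1,0,0,0,-1],[0,0,1,0,0,0,-1],[0,0,0.5,0,0,0,-1],[0,0,0.5,0,0,0,-1],[0,0,0,0,0,0,-1],[0,0,0,0,0,0,-1]]]'
python3 -m inch '[[[0,0,0.5,0,0,0,-1],[0,0,0.5,0,0,0,-1],[0,0,0.5,0,0,0,-1],[0,0,0.5,0,0,0,-1],[0,0,0,0,0,0,-1],[0,0,0,0,0,0,-1],[0,0,0,0,0,0,-1],[0,0,0,0,0,0,-1]]]'
```

```text
clock: 18.53
tcp_pos: [662.3, 94.1, 179.0]
eef_rot: [-0.698, 0.716, -0.0, -0.0]
ft_force: [-0.5, -0.0, -5.0]
gripper_width: 21.2
clock: 19.2
tcp_pos: [662.3, 94.1, 177.1]
eef_rot: [-0.698, 0.716, -0.0, 0.0]
ft_force: [-0.6, -0.8, -4.9]
gripper_width: 21.3
```

```bash
python3 -m inch '[[[0,0,0.5,0,0,0,-1],[0,0,0.5,0,0,0,-1],[0,0,0.5,0,0,0,-1],[0,0,0.5,0,0,0,-1],[0,0,0,0,0,0,-1],[0,0,0,0,0,0,-1],[0,0,0,0,0,0,-1],[0,0,0,0,0,0,-1]]]'
python3 -m inch '[[[0,0,0.5,0,0,0,-1],[0,0,0.5,0,0,0,-1],[0,0,0.5,0,0,0,-1],[0,0,0.5,0,0,0,-1],[0,0,0,0,0,0,-1],[0,0,0,0,0,0,-1],[0,0,0,0,0,0,-1],[0,0,0,0,0,0,-1]]]'
```

```text
clock: 19.87
tcp_pos: [662.4, 94.1, 176.2]
eef_rot: [-0.698, 0.716, -0.0, 0.0]
ft_force: [-3.4, 0.9, 4.3]
gripper_width: 21.2
clock: 20.53
tcp_pos: [662.5, 94.1, 176.1]
eef_rot: [-0.699, 0.716, -0.001, 0.001]
ft_force: [-7.1, 1.0, 11.2]
gripper_width: 21.3
```

Contact came at TCP z ≈ 176.2, so the seat is at about 143.0, which matches the measured rim height of 142.8. I'll relieve the load and release.

```bash
python3 -m inch '[[[0,0,-1,0,0,0,-1],[0,0,-1,0,0,0,-1],[0,0,0,0,0,0,-1],[0,0,0,0,0,0,1],[0,0,0,0,0,0,1],[0,0,0,0,0,0,1],[0,0,0,0,0,0,1],[0,0,0,0,0,0,1]]]'
python3 -m inch '[[[0,0,0,0,0,0,1],[0,0,0,0,0,0,1],[0,0,-15,0,0,0,1],[0,0,-20,0,0,0,1],[0,0,-20,0,0,0,1],[0,0,-20,0,0,0,1],[0,0,-10,0,0,0,1],[0,0,0,0,0,0,1]]]'
python3 -m inch '[[[0,0,-15,0,0,0,1],[0,0,-20,0,0,0,1],[0,0,-15,0,0,0,1],[0,0,-10,0,0,0,1],[0,0,0,0,0,0,1],[0,0,0,0,0,0,1],[0,0,0,0,0,0,1],[0,0,0,0,0,0,1]]]'
python3 - <<'E'
from h import *
c=r.get_calibration("wrist");im=r.capture("wrist");cv2.imwrite("pics/w12.png",im[:,:,::-1]);np.savez("w12.npz",**c)
im2=r.capture("scene");cv2.imwrite("pics/z12.png",cv2.resize(im2[170:320,190:350,::-1],(800,600),interpolation=cv2.INTER_CUBIC))
g=im[150:240,215:335,::-1];cv2.imwrite("pics/z12b.png",cv2.resize(g,(800,600),interpolation=cv2.INTER_CUBIC));delta([662,94,153])
E
```

```text
clock: 21.2
tcp_pos: [662.5, 94.1, 174.5]
eef_rot: [-0.698, 0.716, 0.0, -0.0]
ft_force: [-0.8, -0.3, 0.1]
gripper_width: 46.6
clock: 21.87
tcp_pos: [663.5, 94.3, 263.1]
eef_rot: [-0.698, 0.716, -0.001, 0.003]
ft_force: [0.7, -0.0, 0.3]
gripper_width: 86.1
clock: 22.53
tcp_pos: [661.7, 94.1, 318.2]
eef_rot: [-0.698, 0.716, 0.001, -0.001]
ft_force: [0.3, 0.1, 0.2]
gripper_width: 87.1
tcp [662.   94.1 318.8] tool d [ -0.   -0.3 165.8]
```

View pics/w12.png

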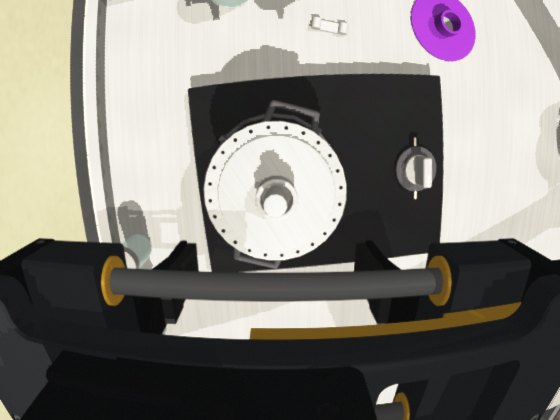

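View pics/z12b.png

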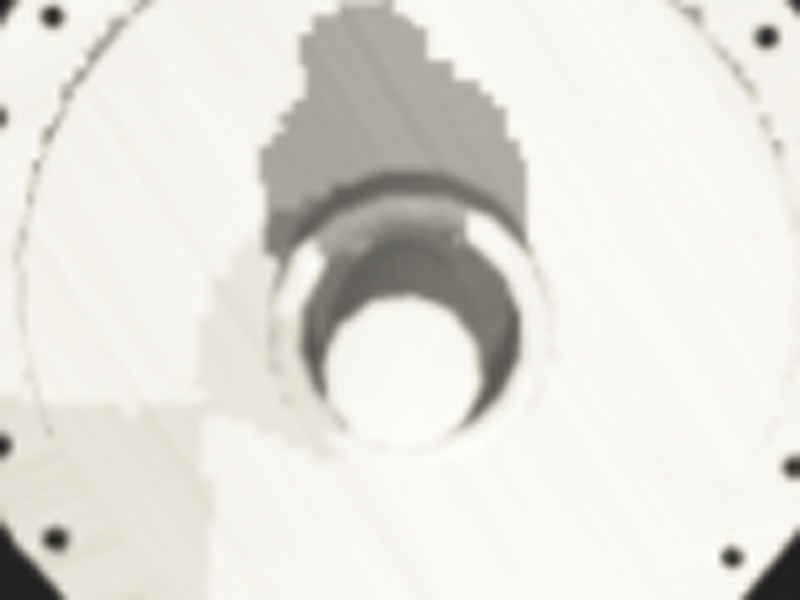

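View pics/z12.png

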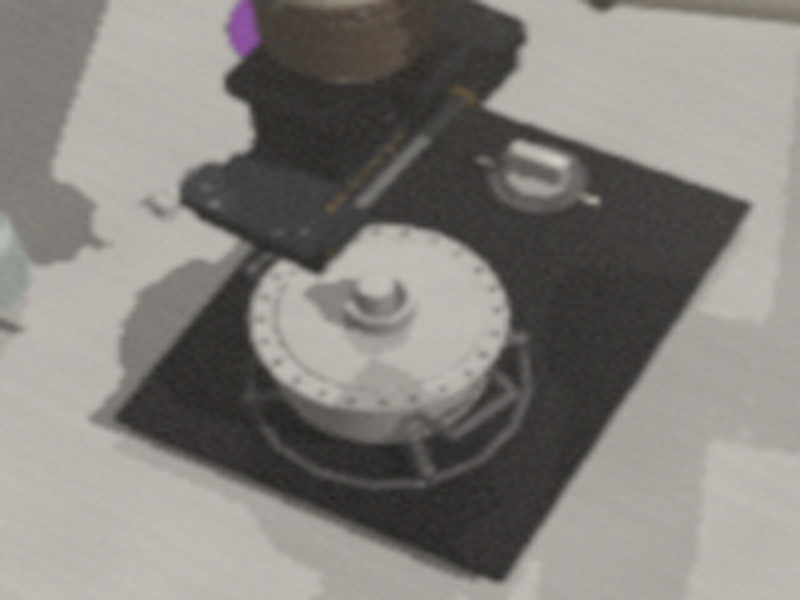

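```bash
python3 - <<'E'
from h import *
from scipy.optimize import least_squares
c=dict(np.load("w12.npz"));P=lambda x,y,z:plane(c,215+x/6.667,150+y/6.667,z,True)
print("collar",P(410,318,174),np.linalg.norm(P(272,318,174)-P(548,318,174)));print("knob",P(405,370,198),np.linalg.norm(P(325,370,198)-P(484,370,198)))
im=cv2.imread("pics/w12.png");g=cv2.cvtColor(im,cv2.COLOR_BGR2GRAY)
bh=cv2.morphologyEx(g,cv2.MORPH_BLACKHAT,np.ones((7,7)));
n,l,st,ce=cv2.connectedComponentsWithStats((bh>70).astype(np.uint8))
Q=[ce[i] for i in range(1,n) if 3<=st[i,4]<=30 and 58<np.hypot(*(ce[i]-[275,190]))<74]
R=[ray(c,*p,True) for p in Q]
f=lambda p:[np.hypot(*((o+d*(146-o[2])/d[2])[:2]-p[:2]))-p[2] for o,d in R]
s=least_squares(f,[662,94,68],loss="soft_l1");print("holes",len(Q),s.x,np.abs(s.fun).mean())
# individual hole heights => tilt: fix r=69?
delta([662,94,153],down(np.radians(181.4)).as_quat())
E
```

```text
collar [659.66030952  93.38147714 174.        ] 40.20086656929951
knob [660.49562448  95.07426888 198.        ] 21.46097931158347
holes 24 [661.3200423   95.19450258  70.24806365] 0.09514785988772208
tcp [662.   94.1 318.8] tool d [ -0.   -0.3 165.8]
rotvec [ 0.002  -0.0006 -0.0494]
```

```bash
python3 -m inch '[[[0,-0.2,25,0,0,0,1],[0,0,30,0,0,0,1],[0,0,30,0,0,0,1],[0,0,25,0,0,0,1],[0,0,20,0,0,0,1],[0,0,10,0,0,0,1],[0,0,5,0,0,0,1],[0,0,0,0,0,0,1]]]'
python3 -m inch '[[[0,0,5,0,0,0,1],[0,0,4,0,0,0,1],[0,0,3,0,0,0,1],[0,0,3,0,0,0,1],[0,0,2,0,0,0,1],[0,0,2,0,0,0,1],[0,0,0,0,0,0,1],[0,0,0,0,0,0,1]]]'
python3 - <<'E'
from h import *
w=r.get_calibration("wrist");im=r.capture("wrist");cv2.imwrite("pics/w13.png",im[:,:,::-1]);s=r.observe();print(s["ft_force"]);delta([662,94,153.5])
E
```

```text
clock: 23.3
tcp_pos: [662.3, 94.0, 174.2]
eef_rot: [-0.698, 0.716, 0.0, -0.001]
ft_force: [0.6, 0.1, 0.7]
gripper_width: 87.1
clock: 23.97
tcp_pos: [662.5, 94.1, 156.0]
eef_rot: [-0.698, 0.716, -0.0, -0.0]
ft_force: [-0.3, -0.3, 0.2]
gripper_width: 86.8
[ 0.69298863  0.33845227 -0.43385144]
tcp [662.6  94.1 156.2] tool d [0.1 0.6 2.7]
```

View pics/w13.png

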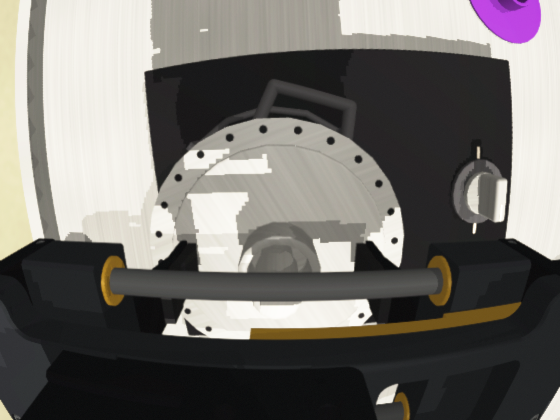

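```bash
python3 -m inch '[[[0,0.6,1,0,0,0,1],[0,0,1,0,0,0,1],[0,0,0,0,0,0,-1],[0,0,0,0,0,0,-1],[0,0,0,0,0,0,-1],[0,0,0,0,0,0,-1],[0,0,0,0,0,0,-1],[0,0,0,0,0,0,-1]]]' 20
python3 -m inch '[[[0,0,0,0,0,0,-1],[0,0,0,0,0,0,-1],[0,0,0,0,0,0,-1],[0,0,0,0,0,0,-1],[0,0,0,0,0,0,-1],[0,0,0,0,0,0,-1],[0,0,0,0,0,0,-1],[0,0,0,0,0,0,-1]]]' 20
```

```text
clock: 24.68
tcp_pos: [661.9, 94.2, 154.1]
eef_rot: [-0.698, 0.716, -0.0, 0.0]
ft_force: [-0.2, -0.3, 0.1]
gripper_width: 54.9
clock: 25.35
tcp_pos: [661.7, 94.1, 154.1]
eef_rot: [-0.698, 0.716, 0.0, -0.0]
ft_force: [-2.4, 0.8, 0.7]
gripper_width: 40.8
```

```bash
python3 -m inch '[[[0,0,-1,0,0,0,-1],[0,0,-1,0,0,0,-1],[0,0,-1,0,0,0,-1],[0,0,-2,0,0,0,-1],[0,0,-2,0,0,0,-1],[0,0,-2,0,0,0,-1],[0,0,-1,0,0,0,-1],[0,0,0,0,0,0,-1]]]'
python3 - <<'E'
from h import *
im=r.capture("scene");cv2.imwrite("pics/z14.png",cv2.resize(im[170:320,190:350,::-1],(800,600),interpolation=cv2.INTER_CUBIC))
w=r.capture("wrist");cv2.imwrite("pics/w14.png",w[:,:,::-1]);s=r.observe();print(s["ft_force"],s["moment"],s["tcp_pos"])
E
```

```text
clock: 26.02
tcp_pos: [662.1, 94.2, 164.5]
eef_rot: [-0.698, 0.716, -0.0, 0.0]
ft_force: [-0.4, 0.2, -2.3]
gripper_width: 41.3
[-0.12973293 -0.09400123 -3.26265185] [0.07824546 0.117241   0.02346699] [661.86033391  94.14838683 164.10769995]
```

View pics/z14.png

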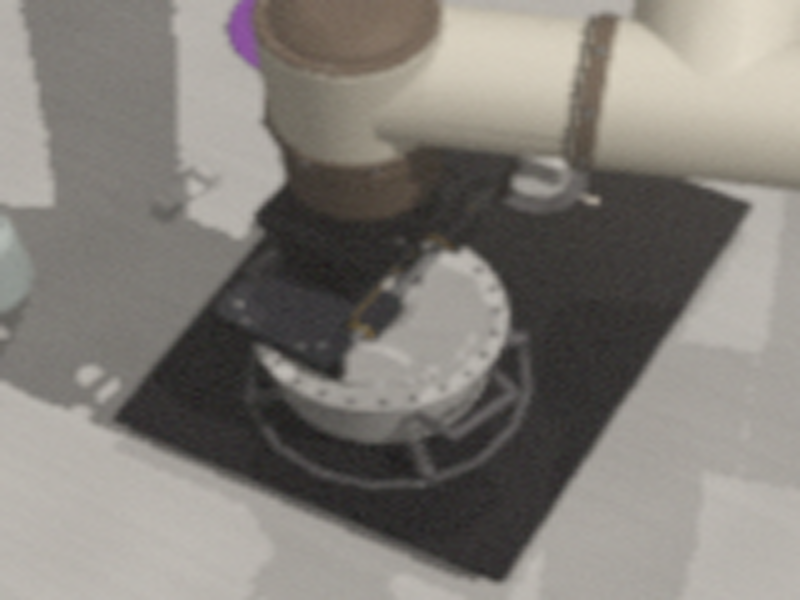

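View pics/w14.png

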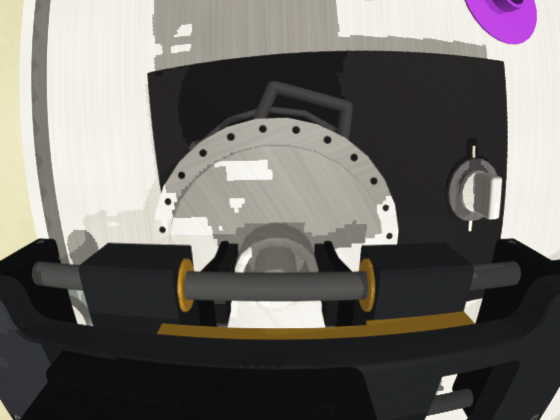

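```bash
python3 -m inch '[[[0,0,-2,0,0,0,-1],[0,0,-4,0,0,0,-1],[0,0,-4,0,0,0,-1],[0,0,-4,0,0,0,-1],[0,0,-4,0,0,0,-1],[0,0,-4,0,0,0,-1],[0,0,-4,0,0,0,-1],[0,0,-4,0,0,0,-1]]]'
python3 -m inch '[[[0,0,-4,0,0,0,-1],[0,0,-5,0,0,0,-1],[0,0,-6,0,0,0,-1],[0,0,-6,0,0,0,-1],[0,0,-6,0,0,0,-1],[0,0,-6,0,0,0,-1],[0,0,-6,0,0,0,-1],[0,0,-4,0,0,0,-1]]]'
python3 -m inch '[[[0,0,-3,0,0,0,-1],[0,0,-1,0,0,0,-1],[0,0,0,0,0,0,-1],[0,0,0,0,0,0,-1],[0,0,0,0,0,0,-1],[0,0,0,0,0,0,-1],[0,0,0,0,0,0,-1],[0,0,0,0,0,0,-1]]]'
python3 - <<'E'
from h import *
im=r.capture("scene");cv2.imwrite("pics/z15.png",cv2.resize(im[170:320,190:350,::-1],(800,600),interpolation=cv2.INTER_CUBIC));cv2.imwrite("pics/s15.png",im[:,:,::-1])
w=r.capture("wrist");cv2.imwrite("pics/w15.png",w[:,:,::-1]);w=r.capture("top");cv2.imwrite("pics/t15.png",w[:,:,::-1]);s=r.observe();print(s["ft_force"],s["moment"],s["tcp_pos"],s["gripper_width"])
E
```

```text
clock: 26.78
tcp_pos: [661.9, 94.1, 194.6]
eef_rot: [-0.698, 0.716, -0.0, 0.0]
ft_force: [1.0, -0.4, -3.0]
gripper_width: 41.0
clock: 27.45
tcp_pos: [662.2, 94.2, 238.2]
eef_rot: [-0.698, 0.716, -0.0, 0.001]
ft_force: [0.2, 0.0, -2.6]
gripper_width: 41.0
clock: 28.12
tcp_pos: [661.8, 94.1, 240.8]
eef_rot: [-0.698, 0.716, 0.0, -0.0]
ft_force: [-0.1, -0.1, -1.8]
gripper_width: 41.4
[-0.19465761 -0.33278845 -2.39911486] [-0.04012968  0.09562471 -0.0445363 ] [661.87920218  94.12291005 240.98048674] 40.93564988082117
```

View pics/z15.png

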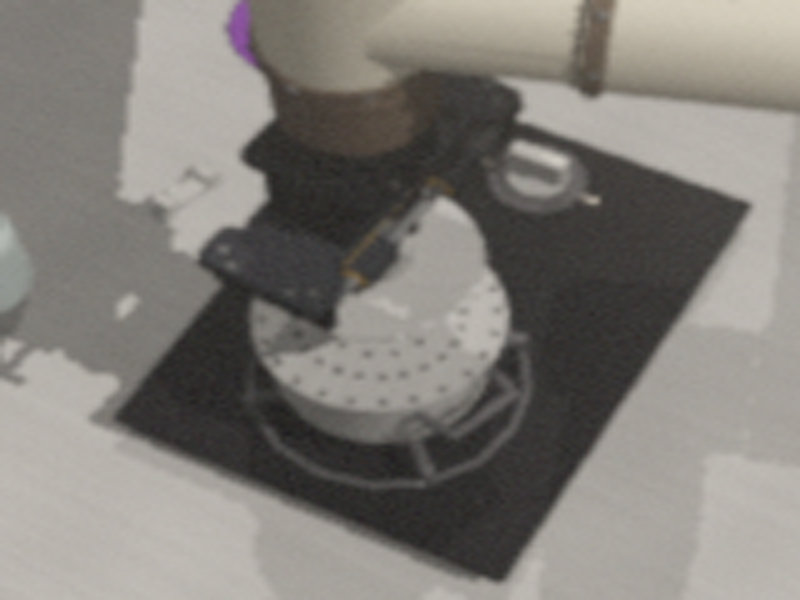

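View pics/w15.png

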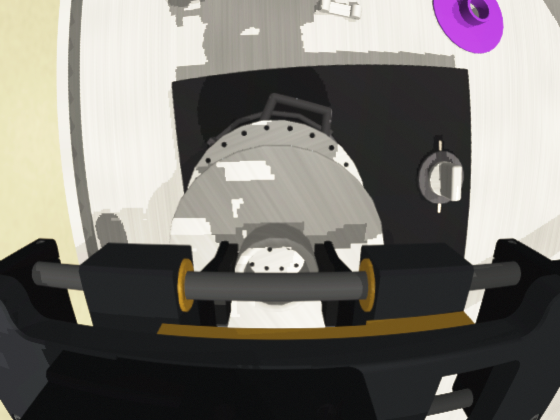

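View pics/t15.png

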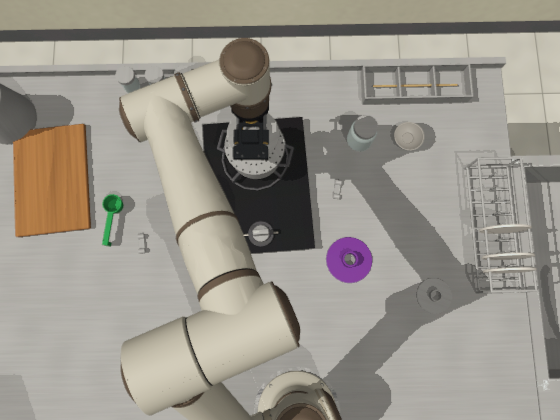

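The outer lid is held clear of the knob, with the perforated inner lid still seated on the pot. In the scene zoom the flange is in the same place as before the lift. The bystanders haven't moved, and the gas knob still lies along its marks at (440,180). I'll hand in now.

```bash
python3 - <<'E'
from bench import r
print(r.job_done())
E
```

```text
the job is handed in; nothing more can be done
None
```

I completed all three steps and handed the job in at about 28 s of the 72 s allowed. `job_done()` reports no verdict, so the results below come from my own checks.

- **Gas knob:** I turned it about 61° clockwise until it resisted (about 0.36 N m against 0.05 N m of friction). The bar measured 92.3°, against 93.4° for the two marks on the hob. The joint value can't be read directly, so the off stop is inferred from that resistance and alignment.
- **Lowering the pair:** Contact came with the inner lid's seat at about 143.0 mm, against a rim measured at 142.8 mm. After release, the ring of holes was centred within about 1 mm of the pot axis.
- **Outer lid:** I gripped it by the collar with about 20 N and lifted it straight up 87 mm. It carried 2 to 3 N, so only that lid came up. Its underside is about 35 mm above the inner knob's top, and it was still at the last check.
- **Final pictures:** The inner lid was still seated, and the pot and bystanders were where they had been.
- **Small disagreement:** Positions from the wrist camera and from the arm differed by about 1 to 2 mm, within the stated calibration and all the tolerances.

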